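# Shift the gear lever into second

### The arm

A 7-joint arm with a two-finger parallel gripper is mounted at the origin on the work surface. World frame = base frame: x ahead of the robot, y to its left, z up, the work surface at z = 0. Lengths are in m, angles in rad, forces in N, time in s.
With the tool pointing down it reaches from about 0.35 to 0.9 m from the base axis. Payload 19.9 kg.
Tool frame: the origin (TCP) lies between the finger pads; the fingertips stand 19 mm ahead of it and the grasp point (between the pads) is the TCP (manip.tcp_to_tips is the distance from the TCP to the fingertips, in m); z points along the fingers, y is the line along which they close (so a half turn about z gives the same grasp; the last joint's range is limited). The gripper opens to 94 mm and grips with 3 to 60 N. Pads are 16 mm wide; open, the fingers measure 119 mm over their backs; the gripper's body (75 mm by 177 mm) begins 78 mm behind the grasp point.
Start: joints at [1.296, 0.417, -0.01, 1.614, 0.005, 1.111, -0.053], TCP at [0.144, -0.608, 0.224] pointing down, gripper open.
Joint ranges: [-2.81, 2.81], [-0.39, 2.02], [-1.27, 1.25], [0.06, 2.57], [-1.19, 4.33], [0.19, 2], [-2.82, 2.82]. Speed limits (rad/s): [1.89, 1.89, 2.39, 2.39, 3.01, 3.01, 3.01].

### API

Orientations are given as a 3x3 rotation matrix whose columns are the frame's x, y, z axes.
In Python, from bench import observe, snapshot, camera_model, manip gives the robot as it stands.
- The arm moves only by the tool apply_moves, never from a script. Its argument "moves" is a list of rows, each a list of 7 numbers: the shift along the tool's x, y, z in mm, then the turn, a rotation vector about the tool's x, y, z in rad, then the opening, from 0 (shut) to 1 (fully open). In form: [[dx, dy, dz, wx, wy, wz, jaw], ...]. A call has 1 to 10 rows; each row is the pose to reach, as a shift and turn from the pose commanded when the call began, along the tool's axes at that moment; what a row does not reach only later rows make up. A row lasts 1/10 s, in which the tool goes at most 50 mm and 8.59 degrees, less where a joint would pass 70% of its speed; a pose out of reach is approached as far as the arm can. A call with a gripper value outside its range is refused whole. The fingers move at their own pace and stop on an object; the grip force is fixed at half the most. Time passes only in rows, so rows that repeat a pose let the fingers close. It gives the time, the measured TCP pose, the force, the opening and the grip force at its end, in the units of the state.
- observe(): the state, without advancing time (a new reading comes with each control period).
- snapshot(name): name is "scene" or "top"; returns the picture (400x640x3 uint8, blue, green, red); there is no depth.
- camera_model(name): a dict with "intrinsics" (3x3 intrinsics, pixels), "world_to_cam" (4x4, takes a point from world to camera coordinates). Camera axes: x right, y down, z forward; pixel columns grow to the right and rows downward; lengths in m; the calibration is good to about 2 mm. A picture is of the moment at which its call begins. camera_model takes no time and is no camera call.
- manip.close_job(): hands the job in; it is judged then, once.
The state is a dict: "time": time; "qpos": joint angles; "qvel": joint speeds; "joint_torque": joint torques, N m; "eef_pos": TCP position; "orientation": TCP orientation; "ft_force": force on the tool from outside, world axes, zero at the start; "moment": the same for the moment, N m; "width": finger opening in m; "finger_force": force on a finger pad.
Only numpy, scipy, OpenCV 4.12 (cv2) and the standard library are available. Lean on these libraries where they do the work, as an engineer would, in place of code of your own. Each camera call takes 0.05 s, during which the arm holds its last target. There are 200 camera calls.

### The job

The gear-shift unit is bolted to the bench to have its cables set, its lever somewhere along the middle lane of its three-lane gate. Seen from the robot, push the lever along that lane to neutral, across to the left lane, and back towards the robot until it is fully home in the near left slot (second gear); then leave it there. Only push the knob with the fingertips: do not pinch it, force it against the gate or lift the reverse collar under it, and leave the other things on the bench where they are.

Things in the scene. Friction and masses are not known exactly. Their poses are not given: they have to be found in the camera images.
- shifter: Gear-shift unit, fixed to the bench: dark base plate 176 x 150 mm, black frame 104 mm square, aluminium gate plate on top. Origin: centre of the underside, at bench height. x points along the lanes, away from the robot (forward), y to the left, z up; turned up to 0.5 rad from the robot's x. The lever tilts about a fixed point 45 mm above the origin.
- gate_centre (a point): Centre of the gate plate's upper face, 147.5 mm above the bench; axes as the unit's. Double-H gate: three lanes along x (left, middle, right; 25 mm apart) joined at mid-length by one neutral channel along y, so six slots. All are 16 mm wide; the steel lever stem is 12 mm thick. The tongues between the lanes have rounded noses that guide the stem in.
- lever (a joint): Fore-and-aft tilt of the lever, rad: 0 upright (neutral), positive away from the robot (+x of the unit), negative towards it. The stem meets the slot end at about 0.26 either way in the middle lane, 0.25 in the outer lanes. Stays where it is left; about 3.5 N at the knob moves it.
- cross (a joint): Sideways tilt of the lever, rad: 0 in the middle lane, about +0.245 in the left lane (+y of the unit), -0.245 in the right; some 0.02 of play either way in a lane. The stem can cross only along the neutral channel (fore-and-aft tilt within about 0.02 of 0). Stays where it is left; about 3.5 N at the knob moves it.
- knob (a point): Centre of the round black lever knob, 45 mm across and 46 mm tall, 200 mm up the lever from the point it tilts about: 245 mm above the bench when upright, up to 13 mm lower when tilted. From neutral it travels about 50 mm forward or back and about 49 mm to each outer lane.
- collar (a joint): Lift of the reverse lock-out collar, m: a light aluminium sleeve 29 mm across and 20 mm long on the stem, its upper rim 38 mm below the knob's centre. 0 is down (a spring holds it with 3 N); it lifts up to 0.012. Not needed for second gear.
- vial0: Clear plastic vial with white cap standing beside the unit, 20 mm across, 53 mm tall. Origin: centre of its underside.
- vial1: A second such vial. Origin: centre of its underside.
- vial2: A third such vial. Origin: centre of its underside.
- screwdriver: Screwdriver, 190 mm long, lying beside the unit on its right. Origin: on its axis.
- jar0: Black round jar, 62 mm across, 62 mm tall, standing on the bench. Origin: centre of its underside.
- jar1: A second such jar. Origin: centre of its underside.
- carton: Green carton, 55 x 130 x 32 mm, lying on the bench. Origin: centre of its underside.
- magnifier: Magnifying glass, ring 88 mm across with a black handle, lying flat on the bench. Origin: under the centre of the ring.

How it is judged:
On the way, in this order (a step that is already met when the one before it is completed fails the run):
1. the lever has been pushed across the neutral channel into the left lane (value of joint cross above 0.2 rad and value of joint lever between -0.06 and 0.06 rad), for 0.05 s.
2. the lever is home in the near left slot (value of joint cross above 0.2 rad and value of joint lever below -0.22 rad), for 0.2 s.
At the end, for the whole second after the job is handed in: the lever stands at rest in the near left slot (sideways tilt over 0.2 rad, tilt towards the robot over 0.22 rad, that is within about 6 mm at the knob of the slot's end), the collar is down, and no bystander has moved 30 mm (all of step 2 and value of joint collar below 0.004 m and velocity of joint lever between -0.05 and 0.05 rad/s and distance of each of vial0, vial1, vial2, screwdriver, jar0, jar1, carton, magnifier from where it was at the start of the episode below 0.03 m); the robot touches nothing.
It fails at once if the lever is forced: pushed with over 60 N (contact force between the fingers and lever above 60 N).
It fails at once if the reverse collar is lifted by more than 6 mm (value of joint collar above 0.006 m).
It fails at once if the knob is pinched (pressed from two opposite sides at once) ((contact force between the fingers and lever_c2 above 1 N and contact force between the fingers and lever_c3 above 1 N) or (contact force between the fingers and lever_c4 above 1 N and contact force between the fingers and lever_c5 above 1 N)).
It fails at once if a bystander is shifted or lifted by more than 30 mm (distance of any of vial0, vial1, vial2, screwdriver, jar0, jar1, carton, magnifier from where it was at the start of the episode above 0.03 m).
It also fails if it takes over 58 s, if anything falls off the work surface, if the arm or the gripper's body presses on something with over 40 N, if the wrist force passes 120 N, or if a joint passes its speed limit or range.

## Working session

There is one attempt and no reset: what is moved stays moved. The work goes in short steps, Python scripts to look and compute and a tool call to move; the robot and the scene stay as the last step left them, time stands still between calls to the robot, and variables do not carry over. Pictures are saved under pics/ and viewed, at most 12 in all, crops included, and the job is handed in when it is done.

Besides the shell and the picture viewer there is one more tool, called after "Call:" as a command line: name --pt "numbers of a row" for each row, then --argument value for the rest. apply_moves: Moves the arm, as the interface text tells. Its arguments: {"type":"object","properties":{"moves":{"type":"array"}},"required":["moves"]}

```bash
mkdir -p pics
cat > h.py <<'E'
import numpy as np, cv2
from bench import observe, snapshot, camera_model, manip
def P(n):
    c=camera_model(n); return np.array(c["intrinsics"])@np.array(c["world_to_cam"])[:3]
def proj(n,X):
    p=P(n)@np.append(X,1); return p[:2]/p[2]
def tri(a,b):
    A=[]
    for n,(u,v) in (("scene",a),("top",b)):
        M=P(n); A+= [u*M[2]-M[0], v*M[2]-M[1]]
    x=np.linalg.svd(np.array(A))[2][-1]; return x[:3]/x[3]
def onz(n,uv,z):
    M=P(n); A=[uv[0]*M[2]-M[0],uv[1]*M[2]-M[1]]; A=np.array(A)
    return np.linalg.solve(A[:,:2],-A[:,2]*z-A[:,3])
E
python3 - <<'E'
from h import *
for n in("scene","top"):
    cv2.imwrite(f"pics/{n}0.png",snapshot(n))
    c=np.array(camera_model(n)["world_to_cam"]); print(n,-c[:3,:3].T@c[:3,3],c[2,:3])
s=observe();print(s["eef_pos"],s["orientation"],s["width"],s["time"])
E
```

```text
scene [0.97241515 0.49449373 0.85814278] [-0.43204628 -0.41521806 -0.80058102]
top [0.48308043 0.15873108 1.30957663] [ 0.10113595  0.00651454 -0.99485129]
[ 0.14409957 -0.60783249  0.22390988] [[ 9.73036118e-01  2.30652572e-01 -3.23471544e-04]
 [ 2.30652787e-01 -9.73035560e-01  1.04443864e-03]
 [-7.38468574e-05 -1.09088613e-03 -9.99999402e-01]] 0.09446232315307784 0.1
```

View pics/scene0.png

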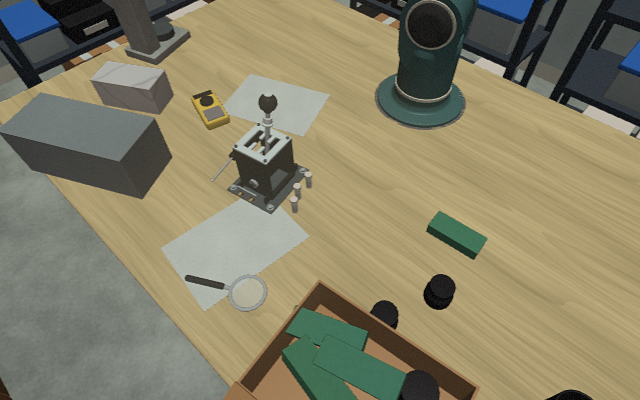

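View pics/top0.png

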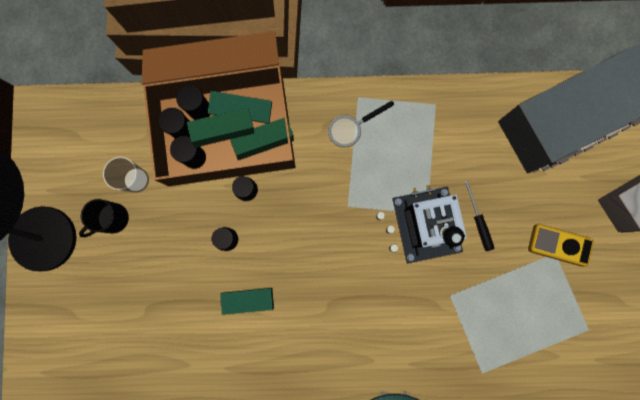

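The unit is at about (265,165) in the scene picture and (432,225) in the top picture. The knob is at (268,102) and (453,237), and the vials stand on the unit's left. I'll enlarge both.

Run:
```python
import cv2
a=cv2.imread("pics/scene0.png")[80:220,200:340]; b=cv2.imread("pics/top0.png")[175:275,370:510]
cv2.imwrite("pics/c1.png",cv2.resize(a,None,fx=4,fy=4,interpolation=2)); cv2.imwrite("pics/c2.png",cv2.resize(b,None,fx=5,fy=5,interpolation=2))
```

```text
(no output)
```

View pics/c1.png

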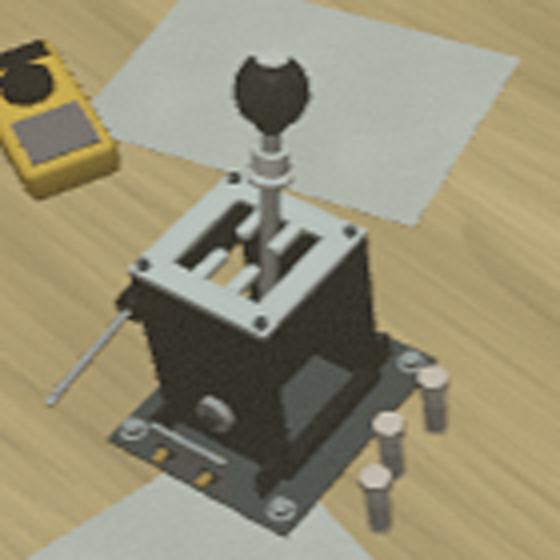

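View pics/c2.png

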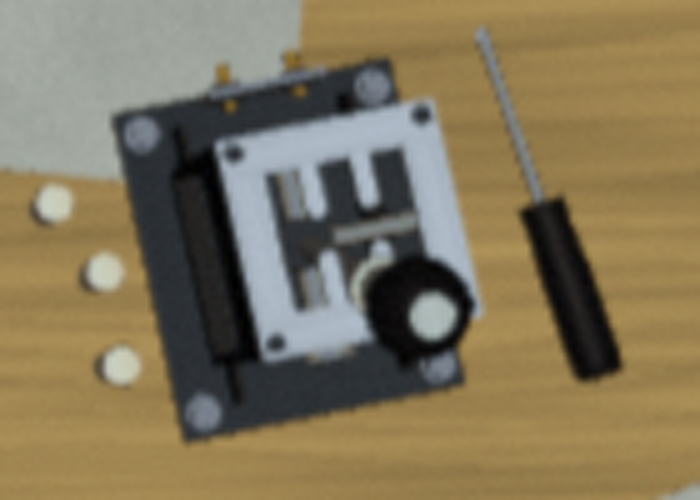

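Run:
```python
from h import *
S=lambda x,y:((x+.5)/4-.5+200,(y+.5)/4-.5+80)
T=lambda x,y:((x+.5)/5-.5+370,(y+.5)/5-.5+175)
FL=tri(S(262,323),T(233,153));FR=tri(S(145,265),T(421,115));NL=tri(S(350,231),T(275,343))
k=tri(S(271,92),T(418,310));print(FL,FR,NL,"knob",k)
gc=(FR+NL)/2; d=(FL-NL)/np.linalg.norm(FL-NL); l=(FL-FR)/np.linalg.norm(FL-FR)
print("gc",gc,d,l,"yaw",np.arctan2(d[1],d[0]),np.arctan2(-l[0],l[1]),np.linalg.norm(FL-NL),np.linalg.norm(FL-FR))
# base screws on top image at z~.01
for p in((142,133),(372,85),(203,412),(437,365)): print(onz("top",T(*p),.012))
yaw=(np.arctan2(d[1],d[0])+np.arctan2(-l[0],l[1]))/2
R=np.array([[np.cos(yaw),-np.sin(yaw)],[np.sin(yaw),np.cos(yaw)]])
print(yaw,"knob in unit",R.T@(k-gc)[:2])
for v in((53,203),(103,271),(120,365)): 
  w=onz("top",T(*v),.053); print("vial",w,R.T@(w-gc[:2]))
s=observe();print(s["qpos"])
```

```text
[ 0.59882494 -0.05024945  0.15151898] [ 0.61445631 -0.13858309  0.15061854] [ 0.51060393 -0.06620586  0.15155944] knob [ 0.52110865 -0.11031101  0.24132476]
gc [ 0.56253012 -0.10239448  0.15108899] [ 9.84033839e-01  1.77980896e-01 -4.51275106e-04] [-0.17424225  0.98465166  0.01003716] yaw 0.17893422292375283 0.17514510981345974 0.08965241829302224 0.08971055269259556
[ 0.62551125 -0.02963936]
[ 0.64778889 -0.15058267]
[ 0.47998923 -0.05545357]
[ 0.50128745 -0.17707789]
0.1770396663686063 knob in unit [-0.04216826 -0.00049779]
vial [0.5866225  0.02247836] [0.04570794 0.11867794]
vial [ 0.55173589 -0.00141611] [0.00715842 0.10130106]
vial [ 0.50446202 -0.00816697] [-0.04056546  0.10298141]
[ 1.29648881  0.41788732 -0.01027086  1.61410191  0.00467218  1.11072057
 -0.05302525]
```

Call:
apply_moves --pt "40 -37 -8 0 0 0.01 0" --pt "80 -74 -16 0 0 0.02 0" --pt "120 -112 -22 0 0 0.03 0" --pt "160 -149 -22 0 0 0.04 0" --pt "200 -186 -22 0 0 0.056 0" --pt "240 -223 -22 0 0 0.056 0" --pt "280 -261 -22 0 0 0.056 0" --pt "300 -279 -22 0 0 0.056 0" --pt "310 -289 -22 0 0 0.056 0" --pt "310 -289 -22 0 0 0.056 0"

```text
time: 1.1
eef_pos: [0.3808, -0.2524, 0.2465]
orientation: [[0.983, 0.181, 0.0], [0.181, -0.983, 0.0], [0.0, -0.0, -1.0]]
ft_force: [-0.0, -0.4, -0.5]
width: 0.0172
finger_force: 0.0
```

```bash
cat >> h.py <<'E'
def st():
    s=observe(); R=np.array(s["orientation"]); y=.177
    U=np.array([[np.cos(y),-np.sin(y)],[np.sin(y),np.cos(y)]]); p=np.array(s["eef_pos"])
    print("t",s["time"],"unit",np.round(1e3*U.T@(p[:2]-[.563,-.103]),1),"z",round(p[2]*1e3,1),"yaw",round(np.arctan2(R[1,0],R[0,0]),3),"Rz",np.round(R[:,2],3),"F",np.round(U.T@s["ft_force"][:2],1),round(s["ft_force"][2],1),"w",s["width"])
E
python3 -c "
from h import *
st()"
```

```text
t 1.1 unit [-205.6 -115. ] z 246.5 yaw 0.182 Rz [ 0.  0. -1.] F [-0.1 -0.4] -0.5 w 0.017233884580341027
```

Call:
apply_moves --pt "30 -33 0 0 0 0.005 0" --pt "60 -66 0 0 0 0.005 0" --pt "90 -95 0 0 0 0.005 0" --pt "105 -115 0 0 0 0.005 0" --pt "105 -115 0 0 0 0.005 0" --pt "105 -115 0 0 0 0.005 0"

```text
time: 1.7
eef_pos: [0.4619, -0.1244, 0.2461]
orientation: [[0.985, 0.171, -0.001], [0.171, -0.985, 0.0], [-0.001, -0.0, -1.0]]
ft_force: [-0.1, -1.0, -0.5]
width: 0.0005
finger_force: 0.0
```

```bash
python3 -c "
from h import *
st()
a=snapshot('scene')[80:200,190:340]; b=snapshot('top')[175:295,370:520]
cv2.imwrite('pics/d.png',np.hstack([cv2.resize(i,None,fx=2.66*1,fy=2.66,interpolation=2) for i in(a,b)]))"
```

```text
t 1.7 unit [-103.3   -3.3] z 246.1 yaw 0.172 Rz [-0.001  0.    -1.   ] F [-0.3 -1. ] -0.5 w 0.0004848817583087568
```

View pics/d.png

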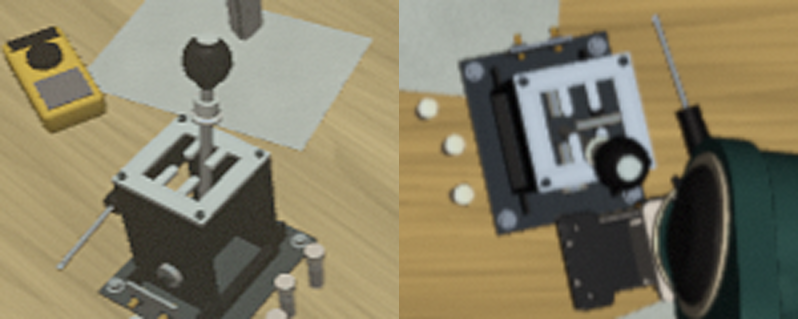

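The closed fingertip is just behind the knob, which is at about (621,162) in the top crop. The path is clear, so I'll approach until contact.

Call:
apply_moves --pt "10 -3 0 0 0 0 0" --pt "20 -3 0 0 0 0 0" --pt "24 -3 0 0 0 0 0" --pt "26 -3 0 0 0 0 0" --pt "28 -3 0 0 0 0 0" --pt "28 -3 0 0 0 0 0"

```text
time: 2.4
eef_pos: [0.4894, -0.116, 0.2464]
orientation: [[0.985, 0.171, -0.0], [0.171, -0.985, 0.0], [-0.0, -0.0, -1.0]]
ft_force: [-0.7, 0.4, 0.2]
width: 0.0005
finger_force: 0.0
```

Call:
apply_moves --pt "1 0 0 0 0 0 0" --pt "2 0 0 0 0 0 0" --pt "2 0 0 0 0 0 0"

```text
time: 2.7
eef_pos: [0.4909, -0.1158, 0.2464]
orientation: [[0.985, 0.171, -0.001], [0.171, -0.985, -0.0], [-0.001, -0.0, -1.0]]
ft_force: [-4.9, -0.7, 2.1]
width: 0.0007
finger_force: 2.4
```

Call:
apply_moves --pt "1 0 0 0 0 0 0" --pt "2 0 0 0 0 0 0" --pt "2 0 0 0 0 0 0"

```text
time: 3.0
eef_pos: [0.493, -0.1155, 0.2465]
orientation: [[0.985, 0.171, -0.001], [0.171, -0.985, -0.0], [-0.001, 0.0, -1.0]]
ft_force: [-4.6, -2.2, 2.7]
width: 0.0
finger_force: 2.4
```

Call:
apply_moves --pt "1 0 0 0 0 0 0" --pt "2 0 0 0 0 0 0" --pt "2 0 0 0 0 0 0"

```text
time: 3.3
eef_pos: [0.4951, -0.1151, 0.2466]
orientation: [[0.985, 0.171, -0.0], [0.171, -0.985, -0.0], [-0.0, 0.0, -1.0]]
ft_force: [-4.9, -1.1, 3.4]
width: 0.0004
finger_force: 2.4
```

Call:
apply_moves --pt "1 0 0 0 0 0 0" --pt "2 0 0 0 0 0 0" --pt "2 0 0 0 0 0 0"

```text
time: 3.6
eef_pos: [0.4971, -0.1148, 0.2465]
orientation: [[0.985, 0.171, -0.0], [0.171, -0.985, -0.0], [-0.0, 0.0, -1.0]]
ft_force: [-4.7, -1.2, 3.6]
width: 0.0005
finger_force: 2.4
```

```bash
python3 -c "
from h import *
st()"
```

```text
t 3.6 unit [-66.9  -0. ] z 246.5 yaw 0.172 Rz [-0. -0. -1.] F [-4.8 -0.4] 3.6 w 0.0005110733826843038
```

Call:
apply_moves --pt "3 0 0 0 0 0 0" --pt "6 0 0 0 0 0 0" --pt "9 0 0 0 0 0 0" --pt "12 0 0 0 0 0 0" --pt "15 0 0 0 0 0 0" --pt "18 0 0 0 0 0 0" --pt "21 0 0 0 0 0 0" --pt "24 0 0 0 0 0 0" --pt "26 0 0 0 0 0 0" --pt "26 0 0 0 0 0 0"

```text
time: 4.6
eef_pos: [0.5232, -0.11, 0.2464]
orientation: [[0.985, 0.171, 0.0], [0.171, -0.985, 0.0], [0.0, -0.0, -1.0]]
ft_force: [-2.2, -1.7, 1.8]
width: 0.0001
finger_force: 1.1
```

Call:
apply_moves --pt "2 0 0 0 0 0 0" --pt "4 0 0 0 0 0 0" --pt "6 0 0 0 0 0 0" --pt "6 0 0 0 0 0 0"

```text
time: 5.0
eef_pos: [0.529, -0.1091, 0.2464]
orientation: [[0.985, 0.171, 0.0], [0.171, -0.985, 0.0], [0.0, -0.0, -1.0]]
ft_force: [-2.6, -1.1, 2.4]
width: 0.0005
finger_force: 1.2
```

```bash
python3 -c "
from h import *
st()
a=snapshot('scene')[80:180,220:320]; b=snapshot('top')[175:275,390:490]
cv2.imwrite('pics/e.png',np.hstack([cv2.resize(i,None,fx=4,fy=4,interpolation=2) for i in(a,b)]))"
```

```text
t 5.0 unit [-34.5  -0. ] z 246.4 yaw 0.172 Rz [ 0.  0. -1.] F [-2.7 -0.6] 2.4 w 0.0005130023414016536
```

View pics/e.png

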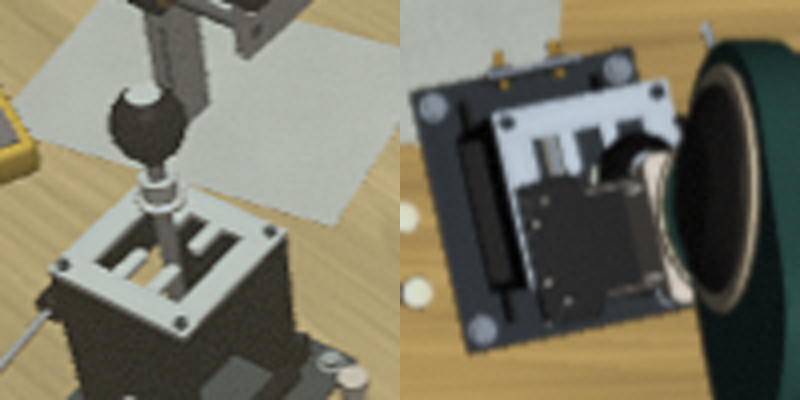

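The knob in the scene crop is centred at about (147,124). I'll compare that with the neutral position. The first measurement of the same feature serves to calibrate it.

```bash
python3 -c "
from h import *
S=lambda x,y:((x+.5)/4-.5+220,(y+.5)/4-.5+80)
U=np.array([[np.cos(.177),-np.sin(.177)],[np.sin(.177),np.cos(.177)]])
for uv in((147,124),(147,122)): print(U.T@(onz('scene',S(*uv),.245)-[.563,-.103]))
# calibration: same for first image
u=((271+.5)/4-.5+200,(92+.5)/4-.5+80); print(U.T@(onz('scene',u,.2406)-[.563,-.103]))
# stem at gate level, collar: prediction crops for lever angle
for a in(-.03,-.015,0,.015,.03):
  o=[]
  for r in(102.5,150,200,222):
    p=U@[r/1e3*np.sin(a),0]+[.563,-.103]; q=proj('scene',[*p,.045+r/1e3*np.cos(a)]); o.append(np.round((q-[219.5,79.5])*4-.5))
  print(a,o)
a=snapshot('scene')[80:180,220:320][5:65,25:65];cv2.imwrite('pics/f.png',cv2.resize(a,None,fx=10,fy=10,interpolation=2))"
```

```text
[-4.52301354e-03 -3.38169949e-05]
[-0.00585405 -0.00108943]
[-0.0435958   0.00059581]
-0.03 [array([168., 249.]), array([159., 190.]), array([149., 123.]), array([144.,  91.])]
-0.015 [array([166., 250.]), array([157., 192.]), array([145., 126.]), array([140.,  95.])]
0 [array([165., 252.]), array([154., 194.]), array([142., 129.]), array([136.,  98.])]
0.015 [array([163., 253.]), array([152., 196.]), array([139., 132.]), array([133., 101.])]
0.03 [array([162., 255.]), array([149., 199.]), array([135., 135.]), array([129., 105.])]
```

View pics/f.png

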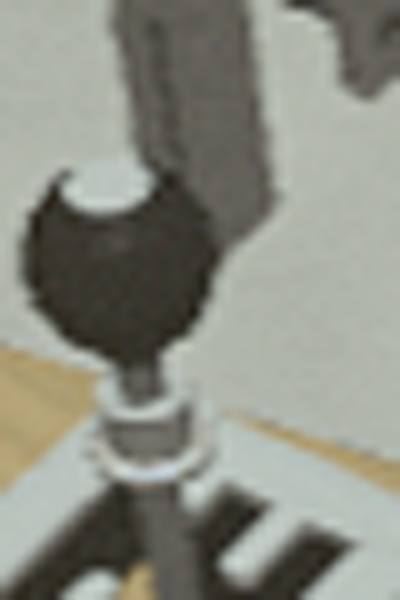

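The knob is about 4 mm short of neutral. I'll push 4 mm more, back off, and go round to its right side.

Call:
apply_moves --pt "2 0 0 0 0 0 0" --pt "4 0 0 0 0 0 0" --pt "4 0 0 0 0 0 0" --pt "4 0 0 0 0 0 0"

```text
time: 5.55
eef_pos: [0.5329, -0.1084, 0.2464]
orientation: [[0.985, 0.171, 0.0], [0.171, -0.985, 0.0], [0.0, -0.0, -1.0]]
ft_force: [-0.5, -0.4, 1.9]
width: 0.0007
finger_force: 0.9
```

```bash
python3 -c "
from h import *
st()"
```

```text
t 5.55 unit [-30.6  -0.1] z 246.4 yaw 0.172 Rz [ 0.  0. -1.] F [-0.5 -0.3] 1.9 w 0.0007153290396796615
```

Call:
apply_moves --pt "-8 0 0 0 0 0 0" --pt "-25 0 0 0 0 0 0" --pt "-30 15 0 0 0 0 0" --pt "-30 35 0 0 0 0 0" --pt "-25 57 0 0 0 0 0" --pt "0 60 0 0 0 0 0" --pt "25 60 0 0 0 0 0" --pt "30 60 0 0 0 0 0" --pt "30 60 0 0 0 0 0" --pt "30 60 0 0 0 0 0"

```text
time: 6.55
eef_pos: [0.5717, -0.1626, 0.2464]
orientation: [[0.985, 0.171, -0.0], [0.171, -0.985, -0.0], [-0.0, -0.0, -1.0]]
ft_force: [-0.4, -0.1, 0.6]
width: 0.0002
finger_force: 0.0
```

```bash
python3 -c "
from h import *
st()
a=snapshot('scene')[80:180,220:320]; b=snapshot('top')[175:275,390:490]
cv2.imwrite('pics/g.png',np.hstack([cv2.resize(i,None,fx=4,fy=4,interpolation=2) for i in(a,b)]))"
```

```text
t 6.55 unit [ -1.9 -60.2] z 246.4 yaw 0.172 Rz [-0. -0. -1.] F [-0.5 -0. ] 0.6 w 0.00017482798301639746
```

View pics/g.png

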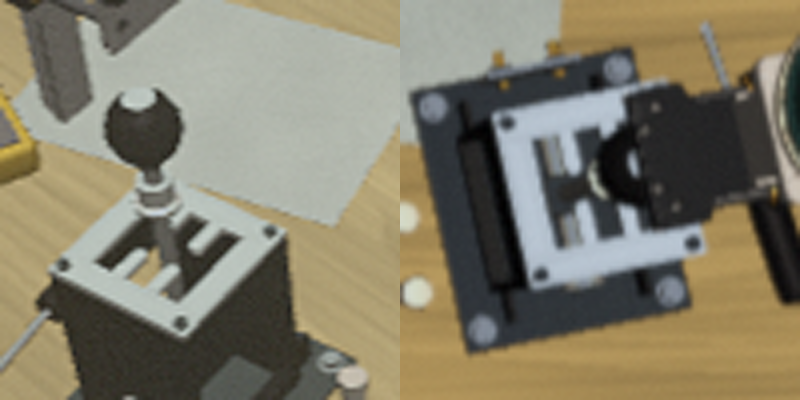

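Knob is at about (143,127), within ~2 mm of neutral, with the fingertip on its right. Now I'll push left.

Call:
apply_moves --pt "2 -8 0 0 0 0 0" --pt "2 -16 0 0 0 0 0" --pt "2 -20 0 0 0 0 0" --pt "2 -23 0 0 0 0 0" --pt "2 -26 0 0 0 0 0" --pt "2 -28 0 0 0 0 0" --pt "2 -30 0 0 0 0 0" --pt "2 -32 0 0 0 0 0" --pt "2 -34 0 0 0 0 0" --pt "2 -34 0 0 0 0 0"

```text
time: 7.65
eef_pos: [0.5687, -0.1283, 0.2465]
orientation: [[0.985, 0.171, 0.0], [0.171, -0.985, 0.0], [0.0, -0.0, -1.0]]
ft_force: [-0.1, -2.4, 1.8]
width: -0.0001
finger_force: 1.4
```

Call:
apply_moves --pt "0 -2 0 0 0 0 0" --pt "0 -4 0 0 0 0 0" --pt "0 -6 0 0 0 0 0" --pt "0 -8 0 0 0 0 0"

```text
time: 8.05
eef_pos: [0.5673, -0.1205, 0.2464]
orientation: [[0.985, 0.171, -0.0], [0.171, -0.985, 0.0], [-0.0, -0.0, -1.0]]
ft_force: [0.1, -2.8, 3.2]
width: 0.0001
finger_force: 1.9
```

Call:
apply_moves --pt "0 -2 0 0 0 0 0" --pt "0 -4 0 0 0 0 0" --pt "0 -6 0 0 0 0 0" --pt "0 -8 0 0 0 0 0"

```text
time: 8.45
eef_pos: [0.5659, -0.1127, 0.2464]
orientation: [[0.985, 0.171, -0.0], [0.171, -0.985, 0.0], [-0.0, -0.0, -1.0]]
ft_force: [0.7, -3.2, 3.1]
width: 0.0005
finger_force: 1.8
```

```bash
python3 -c "
from h import *
st()"
```

```text
t 8.45 unit [  1.1 -10. ] z 246.4 yaw 0.172 Rz [-0.  0. -1.] F [ 0.1 -3.3] 3.1 w 0.000470412789633292
```

Call:
apply_moves --pt "0 -2 0 0 0 0 0" --pt "0 -4 0 0 0 0 0" --pt "0 -6 0 0 0 0 0" --pt "0 -8 0 0 0 0 0" --pt "0 -10 0 0 0 0 0"

```text
time: 8.95
eef_pos: [0.5641, -0.1028, 0.2462]
orientation: [[0.985, 0.171, -0.001], [0.171, -0.985, 0.0], [-0.0, -0.0, -1.0]]
ft_force: [0.3, -3.4, -2.6]
width: 0.0004
finger_force: 1.8
```

Call:
apply_moves --pt "0 -2 0 0 0 0 0" --pt "0 -4 0 0 0 0 0" --pt "0 -6 0 0 0 0 0" --pt "0 -7 0 0 0 0 0" --pt "0 -8 0 0 0 0 0"

```text
time: 9.45
eef_pos: [0.5628, -0.0951, 0.2464]
orientation: [[0.985, 0.171, -0.0], [0.171, -0.985, 0.0], [-0.0, -0.0, -1.0]]
ft_force: [-0.2, -3.1, -2.3]
width: 0.0003
finger_force: 1.8
```

Call:
apply_moves --pt "0 -1 0 0 0 0 0" --pt "0 -2 0 0 0 0 0" --pt "0 -2 0 0 0 0 0"

```text
time: 9.75
eef_pos: [0.5625, -0.093, 0.2465]
orientation: [[0.985, 0.171, -0.0], [0.171, -0.985, 0.0], [0.0, -0.0, -1.0]]
ft_force: [-0.1, -2.7, -1.5]
width: 0.0004
finger_force: 1.4
```

```bash
python3 -c "
from h import *
st()"
```

```text
t 9.75 unit [ 1.3 10. ] z 246.5 yaw 0.172 Rz [-0.  0. -1.] F [-0.6 -2.7] -1.5 w 0.0004065273578913555
```

Call:
apply_moves --pt "0 -1 0 0 0 0 0" --pt "0 -2 0 0 0 0 0" --pt "0 -2 0 0 0 0 0"

```text
time: 10.05
eef_pos: [0.5622, -0.091, 0.2464]
orientation: [[0.985, 0.171, -0.0], [0.171, -0.985, 0.0], [-0.0, -0.0, -1.0]]
ft_force: [0.2, -2.5, -2.3]
width: -0.0001
finger_force: 1.5
```

Call:
apply_moves --pt "0 -1 0 0 0 0 0" --pt "0 -2 0 0 0 0 0" --pt "0 -2 0 0 0 0 0"

```text
time: 10.35
eef_pos: [0.5618, -0.089, 0.2464]
orientation: [[0.985, 0.171, -0.0], [0.171, -0.985, 0.0], [-0.0, -0.0, -1.0]]
ft_force: [0.9, -3.0, -1.7]
width: 0.0004
finger_force: 1.5
```

```bash
python3 -c "
from h import *
st()
a=snapshot('scene')[80:180,220:320]; b=snapshot('top')[175:275,390:490]
cv2.imwrite('pics/i.png',np.hstack([cv2.resize(i,None,fx=4,fy=4,interpolation=2) for i in(a,b)]))
U=np.array([[np.cos(.177),-np.sin(.177)],[np.sin(.177),np.cos(.177)]])
for y in(38,44,49,53):
    q=proj('scene',[*(U@[0,y/1e3]+[.563,-.103]),.239]);print(y,np.round((q-[219.5,79.5])*4-.5))
"
```

```text
t 10.35 unit [ 1.3 14. ] z 246.4 yaw 0.172 Rz [-0.  0. -1.] F [ 0.4 -3.1] -1.7 w 0.00037866883594117644
38 [197. 161.]
44 [206. 165.]
49 [213. 168.]
53 [218. 171.]
```

View pics/i.png

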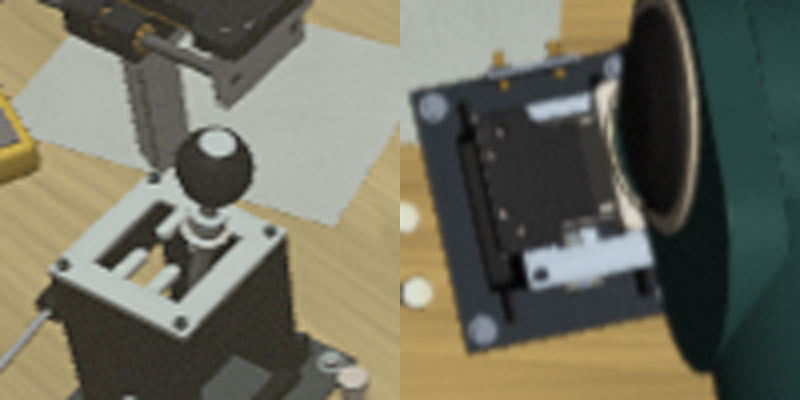

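The knob is at (214,168), which matches y≈49 mm, so it is in the left lane at neutral. I'll go round to its far side.

Call:
apply_moves --pt "0 8 0 0 0 0 0" --pt "0 25 0 0 0 0 0" --pt "20 28 2 0 0 0 0" --pt "45 22 4 0 0 0 0" --pt "52 0 6 0 0 0 0" --pt "52 -20 6 0 0 0 0" --pt "52 -35 6 0 0 0 0" --pt "52 -35 6 0 0 0 0" --pt "52 -35 6 0 0 0 0"

```text
time: 11.35
eef_pos: [0.6072, -0.047, 0.2406]
orientation: [[0.985, 0.17, 0.0], [0.17, -0.985, -0.0], [0.0, 0.0, -1.0]]
ft_force: [0.1, -1.1, 0.5]
width: 0.0002
finger_force: 0.0
```

Call:
apply_moves --pt "-6 0 0 0 0 0 0" --pt "-12 0 0 0 0 0 0" --pt "-16 0 0 0 0 0 0" --pt "-19 0 0 0 0 0 0" --pt "-22 0 0 0 0 0 0" --pt "-24 0 0 0 0 0 0" --pt "-26 0 0 0 0 0 0" --pt "-28 0 0 0 0 0 0" --pt "-30 0 0 0 0 0 0"

```text
time: 12.25
eef_pos: [0.5776, -0.0509, 0.2406]
orientation: [[0.985, 0.171, 0.0], [0.171, -0.985, 0.0], [0.0, -0.0, -1.0]]
ft_force: [4.4, 0.3, 3.1]
width: 0.0004
finger_force: 1.9
```

```bash
python3 -c "
from h import *
st()"
```

```text
t 12.25 unit [23.6 48.7] z 240.6 yaw 0.172 Rz [ 0.  0. -1.] F [ 4.4 -0.5] 3.1 w 0.00035348074308388293
```

Call:
apply_moves --pt "-3 0 0 0 0 0 0" --pt "-6 0 0 0 0 0 0" --pt "-9 0 0 0 0 0 0" --pt "-12 0 0 0 0 0 0" --pt "-15 0 0 0 0 0 0" --pt "-18 0 1 0 0 0 0" --pt "-21 0 1 0 0 0 0" --pt "-24 0 1 0 0 0 0" --pt "-26 0 1 0 0 0 0"

```text
time: 13.15
eef_pos: [0.5515, -0.0556, 0.2392]
orientation: [[0.985, 0.171, -0.001], [0.171, -0.985, -0.0], [-0.001, -0.0, -1.0]]
ft_force: [2.8, -1.1, -1.5]
width: 0.0003
finger_force: 1.6
```

Call:
apply_moves --pt "-2 0 0 0 0 0 0" --pt "-4 0 0 0 0 0 0" --pt "-6 0 1 0 0 0 0" --pt "-8 0 1 0 0 0 0"

```text
time: 13.55
eef_pos: [0.5439, -0.0568, 0.2384]
orientation: [[0.985, 0.171, 0.0], [0.171, -0.985, 0.0], [0.0, -0.0, -1.0]]
ft_force: [3.6, -1.8, -0.8]
width: 0.0005
finger_force: 1.6
```

Call:
apply_moves --pt "-1 0 0 0 0 0 0" --pt "-2 0 0 0 0 0 0" --pt "-3 0 0 0 0 0 0"

```text
time: 13.85
eef_pos: [0.541, -0.0573, 0.2383]
orientation: [[0.985, 0.171, -0.0], [0.171, -0.985, 0.0], [-0.0, -0.0, -1.0]]
ft_force: [3.5, -0.5, -2.2]
width: 0.0005
finger_force: 1.7
```

```bash
python3 -c "
from h import *
st()"
```

```text
t 13.85 unit [-13.7  48.9] z 238.3 yaw 0.172 Rz [-0.  0. -1.] F [ 3.3 -1.1] -2.2 w 0.00048483349139321507
```

Now 1 mm steps until the force rises at the slot end.

Call:
apply_moves --pt "-1 0 0 0 0 0 0" --pt "-2 0 0 0 0 0 0" --pt "-2 0 0 0 0 0 0"

```text
time: 14.15
eef_pos: [0.539, -0.0576, 0.2384]
orientation: [[0.985, 0.171, -0.0], [0.171, -0.985, 0.0], [-0.0, -0.0, -1.0]]
ft_force: [1.2, -0.4, -1.6]
width: 0.0006
finger_force: 1.2
```

Call:
apply_moves --pt "-1 0 0 0 0 0 0" --pt "-1 0 0 0 0 0 0"

```text
time: 14.35
eef_pos: [0.5381, -0.0577, 0.2384]
orientation: [[0.985, 0.171, -0.0], [0.171, -0.985, 0.0], [-0.0, -0.0, -1.0]]
ft_force: [3.2, -0.9, -1.9]
width: 0.0006
finger_force: 1.3
```

Call:
apply_moves --pt "-1 0 0 0 0 0 0" --pt "-1 0 0 0 0 0 0"

```text
time: 14.55
eef_pos: [0.537, -0.0579, 0.2384]
orientation: [[0.985, 0.171, -0.0], [0.171, -0.985, 0.0], [-0.0, -0.0, -1.0]]
ft_force: [2.6, 0.1, -2.8]
width: 0.0003
finger_force: 1.4
```

```bash
python3 -c "
from h import *
st()
a=snapshot('scene')[80:180,220:320]; b=snapshot('top')[175:275,390:490]
cv2.imwrite('pics/j.png',np.hstack([cv2.resize(i,None,fx=4,fy=4,interpolation=2) for i in(a,b)]))
U=np.array([[np.cos(.177),-np.sin(.177)],[np.sin(.177),np.cos(.177)]])
for x in(-40,-44,-47,-49.5):
    q=proj('scene',[*(U@[x/1e3,.047]+[.563,-.103]),.0455+np.sqrt(.2**2-.047**2-(x/1e3)**2)]);print(x,np.round((q-[219.5,79.5])*4-.5))
"
```

```text
t 14.55 unit [-17.6  49. ] z 238.4 yaw 0.172 Rz [-0.  0. -1.] F [ 2.5 -0.3] -2.8 w 0.0003279141788910072
-40 [253. 131.]
-44 [257. 128.]
-47 [260. 126.]
-49.5 [263. 124.]
```

View pics/j.png

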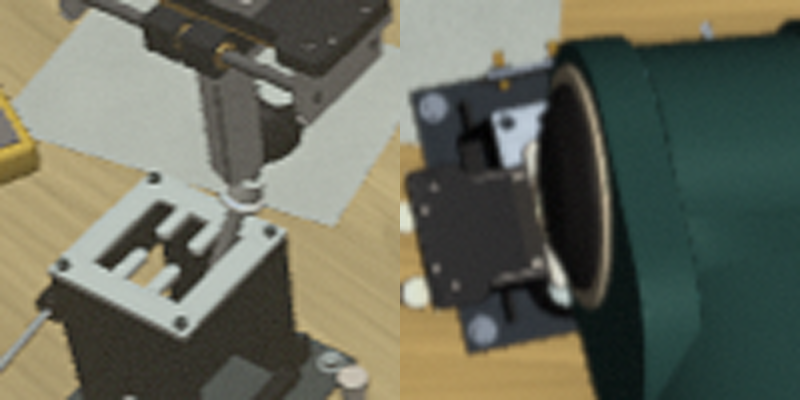

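The stem is in the near-left slot and the knob's right edge is at about x=300, so it is close to home. I'll feel for the stop.

Call:
apply_moves --pt "-1 0 0 0 0 0 0" --pt "-1 0 0 0 0 0 0"

```text
time: 14.85
eef_pos: [0.5361, -0.0581, 0.2385]
orientation: [[0.985, 0.171, -0.0], [0.171, -0.985, 0.0], [0.0, -0.0, -1.0]]
ft_force: [2.7, 0.6, -2.6]
width: 0.0008
finger_force: 1.4
```

Call:
apply_moves --pt "-1 0 0 0 0 0 0" --pt "-1 0 0 0 0 0 0"

```text
time: 15.05
eef_pos: [0.5351, -0.0583, 0.2384]
orientation: [[0.985, 0.171, -0.0], [0.171, -0.985, 0.0], [-0.0, -0.0, -1.0]]
ft_force: [3.3, 0.8, -2.6]
width: 0.0006
finger_force: 1.6
```

Call:
apply_moves --pt "-1 0 0 0 0 0 0" --pt "-1 0 0 0 0 0 0"

```text
time: 15.25
eef_pos: [0.5343, -0.0585, 0.2384]
orientation: [[0.985, 0.171, 0.0], [0.171, -0.985, 0.0], [0.0, -0.0, -1.0]]
ft_force: [5.0, 0.3, -4.9]
width: 0.0006
finger_force: 2.8
```

Call:
apply_moves --pt "-0.5 0 0 0 0 0 0" --pt "-0.5 0 0 0 0 0 0"

```text
time: 15.45
eef_pos: [0.534, -0.0585, 0.2385]
orientation: [[0.985, 0.171, 0.001], [0.171, -0.985, 0.0], [0.001, -0.0, -1.0]]
ft_force: [7.0, 0.2, -5.7]
width: 0.0005
finger_force: 3.6
```

Call:
apply_moves --pt "-0.5 0 0 0 0 0 0" --pt "-0.5 0 0 0 0 0 0"

```text
time: 15.65
eef_pos: [0.5337, -0.0586, 0.2385]
orientation: [[0.985, 0.171, 0.001], [0.171, -0.985, 0.0], [0.001, -0.0, -1.0]]
ft_force: [9.3, 1.0, -7.7]
width: 0.0004
finger_force: 4.4
```

The force is climbing steadily, so the lever is on the slot end. I'll back off away from the knob, then up and clear.

Call:
apply_moves --pt "4 0 0 0 0 0 0" --pt "15 0 0 0 0 0 0" --pt "30 0 0 0 0 0 0" --pt "40 0 -20 0 0 0 0" --pt "45 10 -55 0 0 0 0" --pt "45 50 -80 0 0 0 0" --pt "45 95 -80 0 0 0 0" --pt "45 140 -80 0 0 0 0" --pt "45 160 -80 0 0 0 0" --pt "45 160 -80 0 0 0 0"

```text
time: 16.65
eef_pos: [0.6049, -0.2119, 0.3175]
orientation: [[0.986, 0.167, -0.002], [0.167, -0.986, -0.0], [-0.002, -0.0, -1.0]]
ft_force: [-1.0, 0.1, -0.6]
width: 0.0003
finger_force: 0.0
```

```bash
python3 -c "
from h import *
st()
a=snapshot('scene')[80:220,200:340]; b=snapshot('top')[155:295,350:490]
cv2.imwrite('pics/k.png',np.hstack([cv2.resize(i,None,fx=2.8,fy=2.8,interpolation=2) for i in(a,b)]))"
```

```text
t 16.65 unit [  22.1 -114.6] z 317.5 yaw 0.168 Rz [-0.002 -0.    -1.   ] F [-1.   0.3] -0.6 w 0.0003372029426104043
```

View pics/k.png

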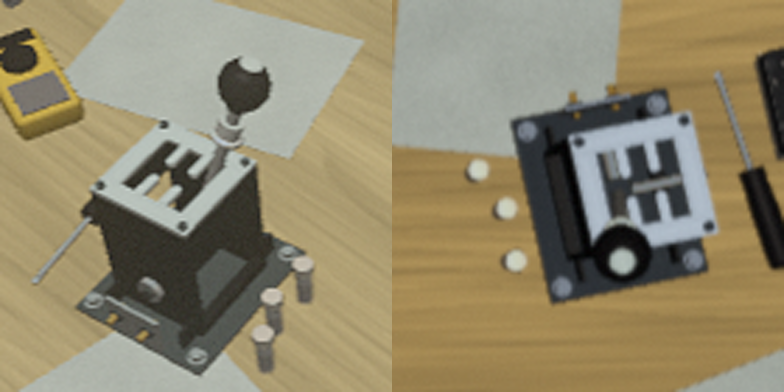

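The lever stands in the near-left slot (knob at (244,86) in the scene crop, (621,252) in the top crop). The collar is down, and the vials and screwdriver haven't moved. I'll check the knob position and hand in if it's good.

```bash
python3 -c "
from h import *
k=tri((244.5/2.8-.5+200,86.5/2.8-.5+80),((621.5-392)/2.8-.5+350,252.5/2.8-.5+155))
U=np.array([[np.cos(.177),-np.sin(.177)],[np.sin(.177),np.cos(.177)]])
u=U.T@(k[:2]-[.563,-.103]);print(u,k[2],u/.195)
if u[0]<-.046 and u[1]>.043: print(manip.close_job())"
```

```text
[-0.05041588  0.04831792] 0.2346137464935482 [-0.25854299  0.24778419]
the job is handed in; nothing more can be done
None
```

The lever is home in the near left slot (second gear): the knob measured about 50 mm back and 48 mm left of neutral. The collar looked down, the vials and screwdriver looked unmoved, the arm is clear, and the job is handed in.

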